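Open the ratchet shelf stop

ROBOT

A 6-joint arm with a two-finger parallel gripper is mounted at the origin on the work surface. World frame = base frame: x ahead of the robot, y to its left, z up, the work surface at z = 0. Lengths are in m, angles in rad, forces in N, time in s.
With the tool pointing down it reaches from about 0.275 to 0.725 m from the base axis. Payload 15.9 kg.
Tool frame: the origin (TCP) lies between the finger pads; the fingertips stand 14 mm ahead of it and the grasp point (between the pads) lies 5 mm behind it; z points along the fingers, y is the direction in which the jaws open and shut (so a half turn about z gives the same grasp; the last joint's range is limited). The gripper opens to 85 mm and grips with 20 to 120 N. Pads are 22 mm wide; open, the fingers measure 114 mm over their backs; the gripper's body (76 mm by 85 mm) begins 54 mm behind the grasp point. The pads swing forward as they close: fully open they stand 13 mm farther back than shut.
Start: joints at [1.246, 0.213, -0.034, 1.323, 0, 1.571], TCP at [0.16, 0.474, 0.213] pointing down, gripper open.
Joint ranges: [-2.98, 2.98], [-0.74, 1.72], [-1.14, 1.35], [-2.1, 2.04], [-1.57, 1.44], [-3.14, 3.14]. Speed limits (rad/s): [1.89, 1.89, 2.39, 2.57, 3.14, 3.14].

INTERFACE

Orientations are given as a unit quaternion [x, y, z, w].
In Python, from workcell import bot gives the robot as it stands. The module is installed in compiled form; this text tells all that it offers.
- The arm moves only by the tool drive_tool, never from a script. Its arguments are lists of equal length, an entry for each row: "xyz": the shift along the tool's x, y, z in m, a list of three; "dr": the turn, a rotation vector about the tool's x, y, z in rad, a list of three; "claw": the closure, from -1 (fully open) to 1 (shut), so that 0 is half open. In form: {"xyz": [[tx, ty, tz], ...], "dr": [[wx, wy, wz], ...], "claw": [claw, ...]}. A call has 1 to 5 rows; each row shifts and turns the commanded pose from where the row before left it, along the tool's axes as they then stand; what a row does not reach is not made up. A row lasts 1/12 s, in which the tool goes at most 41.7 mm and 7.16 degrees, less where a joint would pass 70% of its speed; a pose out of reach is approached as far as the arm can. A call with a gripper value outside its range is refused whole. The fingers move at their own pace and stop on an object; "grip_force" is the grip in N (left out, the last holds). Time passes only in rows, so rows that do not move let the fingers close. It gives the time, the measured TCP pose, the force and the opening at its end, in the units of the state.
- bot.state(): the state, without advancing time (a new reading comes with each control period).
- bot.snapshot(name): name is "scene" or "top" or "wrist"; returns (picture, depth): 384x512x3 uint8, red, green, blue; 384x512 float32, m along the optical axis (not along the pixel's ray), 0 where there is no reading.
- bot.calibration(name): a dict with "mtx" (3x3 intrinsics, pixels), "dist" ([k1, k2, p1, p2, k3] as OpenCV has them; the pictures are not rectified), "xyz" and "orientation" of the camera in the world; the wrist camera has in their place "tool_from_camera" (4x4, takes a point from camera to tool coordinates, whose origin is the TCP and whose axes are the flange's). Camera axes: x right, y down, z forward; pixel columns grow to the right and rows downward; lengths in m; the calibration is good to about 2 mm. A picture is of the moment at which its call begins: read the wrist's pose just before it. calibration takes no time and is no camera call.
- bot.hand_in(): hands the job in, once; it reports no verdict.
The state is a dict: "t": time; "qpos": joint angles; "dq": joint speeds; "tau": joint torques, N m; "eef_pos": TCP position; "orientation": TCP orientation; "ft_force": force on the tool from outside, world axes, zero at the start; "torque": the same for the moment, N m; "width": opening from 0.0 (shut) to 1.0 (fully open).
Only numpy, scipy, OpenCV 4.12 (cv2) and the standard library are available. Lean on these libraries where they do the work, as an engineer would, in place of code of your own. Each camera call takes 0.05 s, during which the arm holds its last target.

TASK

Open up the shelf stop beside the flask tin to make room: with a fingertip press down the red release pad on the black sliding jaw, keep it pressed, and push the jaw back along its bar, away from the tin, until it is fully home against the black end stop. Then let the red pad spring up and move clear. Grasp and lift nothing, and leave the tin, the jar and the oak knob standing where they are.

Things in the scene. Friction and masses are not known exactly. Their poses are not given: they have to be found in the camera images.
- stand: Shelf stop screwed to the shelf. Its aluminium bar (30 mm wide, top 23 mm up) lies along the stand's y axis; z up, origin on the shelf under the bar. At y -170 to -162 mm a fixed aluminium plate, 75 mm high, x -125 to +25 mm. At y +95 to +111 mm the black end stop, 48 mm wide, 45 mm high. The black jaw slides between them and opens towards +y.
- jaw (a joint): Jaw position along the bar, m: 0 = nearest the fixed plate, 0.140 = fully home at the end stop (hard limit), growing to the stand's +y. A ratchet blocks growth (after at most 6 mm of slack) unless the red pad is held down, except in about the last 25 mm, which has no teeth. Released, it slides with about 3 N of friction and stays where it is left.
- release (a joint): How far the red pad is pressed, m: 0 = up, 0.014 = bottomed. It moves straight down on a spring, about 2.5 N to start, 8 N at the bottom. At rest it may sit up to 5 mm down on a ratchet tooth. The ratchet is free above about 6 mm; hold it 8 to 12 mm down while pushing. It springs up when let go with the jaw home.
- release_pad (a point): Centre of the red pad's top face, 44 mm across the bar, 50 mm along it; height 56 mm minus the release value. It rides on the jaw, at x 0, y -86 mm + jaw value in the stand's frame. It is the floor of a trough 56 mm long, open at both sides, between the jaw's upright plate (-y end) and its push cheek (+y end).
- jaw_cheek (a point): Centre of the top edge of the jaw's push cheek on the side facing the pad, 28 mm beyond the pad's centre towards +y, 71 mm above the shelf; the cheek is 48 mm wide, 12 mm thick. A fingertip on the pad can push on it. At the trough's other end, 28 mm from the pad's centre, the jaw's plate (8 mm thick, 75 mm high) reaches x -125 to +25 mm across the bar.
- tin: Steel flask-shaped tin, 84 x 30 mm, 102 mm high with its dark twist cap, standing upright on the shelf between the fixed plate and the jaw's plate, in front of the bar. Origin: centre of its underside, z up. To be left alone.
- jar: Green glass jar with an aluminium lid, 60 mm across, 82 mm high, standing near the bar. Origin: centre of its underside, z up. To be left alone.
- knob: Oak drawer knob, 38 mm across, 32 mm high, standing on its foot near the bar. Origin: centre of its underside, z up. To be left alone.

How it is judged:
On the way, in this order (a step that is already met when the one before it is completed fails the run):
1. the red pad is pressed down by the fingers while the jaw is not yet home (value of joint release above 0.006 m and contact force between the fingers and anything else above 0.5 N and value of joint jaw below 0.06 m), for 0.1 s.
2. the jaw is fully back at the end stop (value of joint jaw above 0.132 m), for 0.2 s.
At the end, for the whole second after the job is handed in: The jaw is home against the end stop (within 8 mm), the red pad is up again (within 3 mm), and the tin, the jar and the knob stand upright within 20 mm of where they began (value of joint jaw above 0.132 m and value of joint release below 0.003 m and distance of each of tin, jar, knob from where it was at the start of the episode below 0.02 m and angle between each of tin, jar, knob's own z axis and vertical below 0.2 rad); the robot touches nothing.
It fails at once if the flask tin is knocked over, lifted or moved more than 20 mm (distance of tin from where it was at the start of the episode above 0.02 m or angle between tin's own z axis and vertical above 0.35 rad or height (world z) of tin above 0.012 m).
It fails at once if the glass jar is knocked over, lifted or moved more than 20 mm (distance of jar from where it was at the start of the episode above 0.02 m or angle between jar's own z axis and vertical above 0.35 rad or height (world z) of jar above 0.012 m).
It fails at once if the oak knob is knocked over, lifted or moved more than 20 mm (distance of knob from where it was at the start of the episode above 0.02 m or angle between knob's own z axis and vertical above 0.35 rad or height (world z) of knob above 0.012 m).
It also fails if it takes over 40 s, if anything falls off the work surface, if the arm or the gripper's body presses on something with over 40 N, if the wrist force passes 120 N, or if a joint passes its speed limit or range.

## Working session

There is one attempt and no reset: what is moved stays moved. The work goes in short steps, Python scripts to look and compute and a tool call to move; the robot and the scene stay as the last step left them, time stands still between calls to the robot, and variables do not carry over. Pictures are saved under pics/ and viewed, and the job is handed in when it is done.

Besides the shell and the picture viewer there is one more tool, called as a command line: name --argument value ..., lists and objects as JSON in quotes. drive_tool: Moves the arm, as the interface text tells. Its arguments: {"type":"object","properties":{"xyz":{"type":"array","items":{"type":"array","items":{"type":"number"}}},"dr":{"type":"array","items":{"type":"array","items":{"type":"number"}}},"claw":{"type":"array","items":{"type":"number"}},"grip_force":{"type":"number"}},"required":["xyz","dr","claw"]}

```bash
mkdir -p pics; cat > h.py <<'E'
import numpy as np,cv2
from workcell import bot
from scipy.spatial.transform import Rotation as R
def cam(name):
    c=bot.calibration(name)
    s=bot.state()
    p,d=bot.snapshot(name)
    K=np.array(c["mtx"]);D=np.array(c["dist"])
    if "xyz" in c:
        o=c["orientation"]; o=np.array(o)
        r=R.from_quat(o).as_matrix() if o.size==4 else o.reshape(3,3)
        T=np.eye(4);T[:3,:3]=r;T[:3,3]=c["xyz"]
    else:
        W=np.eye(4);W[:3,:3]=R.from_quat(s["orientation"]).as_matrix();W[:3,3]=s["eef_pos"]
        T=W@np.array(c["tool_from_camera"])
    return p,d,K,D,T
def cloud(d,K,D,T):
    h,w=d.shape
    u,v=np.meshgrid(np.arange(w),np.arange(h))
    n=cv2.undistortPoints(np.stack([u,v],-1).reshape(-1,1,2).astype(np.float64),K,D).reshape(h,w,2)
    P=np.dstack([n[...,0]*d,n[...,1]*d,d])
    return P@T[:3,:3].T+T[:3,3]
def save(n,p): cv2.imwrite("pics/"+n+".png",cv2.cvtColor(p,cv2.COLOR_RGB2BGR))
E
python3 - <<'E'
from h import *
s=bot.state();print({k:np.round(v,3) for k,v in s.items()})
for n in("scene","top"):
    p,d,K,D,T=cam(n);save(n+"0",p);np.savez(n+"0.npz",p=p,X=cloud(d,K,D,T));print(n,T.round(3).tolist())
E
```

```text
{'t': np.float64(0.0), 'qpos': array([ 1.246,  0.213, -0.035,  1.324, -0.   ,  1.571]), 'dq': array([ 0.001,  0.002, -0.   , -0.001, -0.   ,  0.   ]), 'tau': array([ 1.0000e-03, -6.8617e+01,  4.8712e+01,  1.7000e-02,  0.0000e+00,
        0.0000e+00]), 'eef_pos': array([0.159, 0.474, 0.212]), 'orientation': array([ 0.162,  0.987, -0.001, -0.   ]), 'ft_force': array([ 0.024, -0.43 ,  0.451]), 'torque': array([-0.017,  0.026,  0.027]), 'width': np.float64(0.997)}
scene [[0.552, 0.645, -0.528, 0.992], [0.834, -0.412, 0.368, -0.251], [0.019, -0.643, -0.765, 0.632], [0.0, 0.0, 0.0, 1.0]]
top [[-0.011, -0.99, 0.138, 0.481], [-1.0, 0.007, -0.028, 0.029], [0.027, -0.138, -0.99, 0.859], [0.0, 0.0, 0.0, 1.0]]
```

View pics/scene0.png

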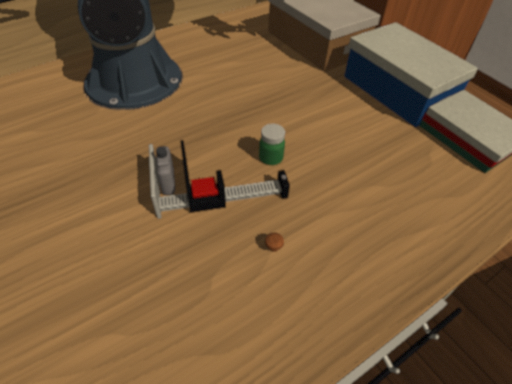

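View pics/top0.png

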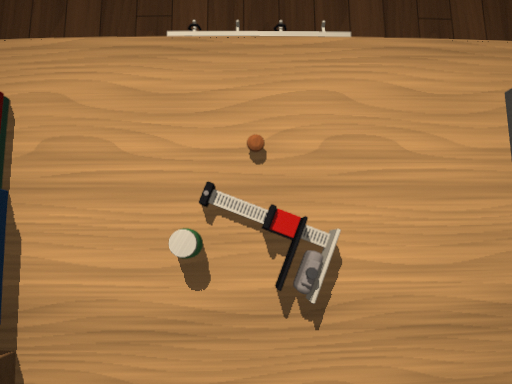

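The top view shows the red pad near pixel (286,223), the end stop at (207,194), the jar lid at (184,242), the knob at (256,143), and the tin at (308,272), which lies between the plates on the robot's side. Next I'll turn these into positions.

```bash
python3 - <<'E'
from h import *
A=np.load("top0.npz");p=A["p"].astype(int);X=A["X"]
red=(p[...,0]>150)&(p[...,1]<50)&(p[...,2]<50)
P=X[red];P=P[np.isfinite(P).all(1)]
print("red",red.sum(),np.median(P,0),P.mean(0),P.min(0),P.max(0))
v,u=np.nonzero(red);c,sz,a=cv2.minAreaRect(P[:,:2].astype(np.float32)*1000);print(c,sz,a)
for n,(u,v) in dict(stop=(206,190),jar=(182,241),knob=(256,142),bar1=(222,202),bar2=(262,215),plate=(325,262),jawtop=(290,256),tin=(312,274),cheek=(270,219),table=(230,100),platefar=(336,235),jawfar=(303,222)).items():
    print(n,X[v-1:v+2,u-1:u+2].reshape(-1,3).mean(0).round(4))
for n in("bar",):
    z=X[...,2]
    m=(p.min(-1)>150)&(z>.015)&(z<.032); m[:, :200]=0;m[:,345:]=0;m[:180]=0;m[260:]=0
    Q=X[m][:,:2].astype(np.float32)*1000;print(m.sum(),cv2.minAreaRect(Q),cv2.fitLine(Q,cv2.DIST_HUBER,0,.01,.01).ravel())
c=cv2.resize(A["p"][170:310,160:360],None,fx=4,fy=4,interpolation=cv2.INTER_CUBIC);save("crop0",c)
E
```

```text
red 473 [ 0.52284068 -0.04575239  0.05551417] [ 0.52279172 -0.04564976  0.0571702 ] [ 0.48066823 -0.07188056  0.05153822] [0.55058009 0.02897494 0.85919152]
(502.8446044921875, -26.88623809814453) (56.312583923339844, 106.19770050048828) 49.58791732788086
stop [0.5908 0.1125 0.0455]
jar [0.4893 0.1533 0.0816]
knob [0.6925 0.011  0.0317]
bar1 [0.5687 0.0818 0.0237]
bar2 [0.5414 0.     0.0232]
plate [ 0.4468 -0.1174  0.0737]
jawtop [ 0.459  -0.0509  0.0709]
tin [ 0.4329 -0.0744  0.1858]
cheek [ 0.5301 -0.0137  0.0703]
table [ 7.956e-01  6.640e-02 -4.000e-04]
platefar [ 0.4978 -0.1403  0.0737]
jawfar [ 0.5235 -0.0771  0.0735]
558 ((533.826171875, -17.871726989746094), (246.6848602294922, 27.87309455871582), 68.48943328857422) [3.4425732e-01 9.3887532e-01 5.4339240e+02 4.4081216e+00]
```

View pics/crop0.png

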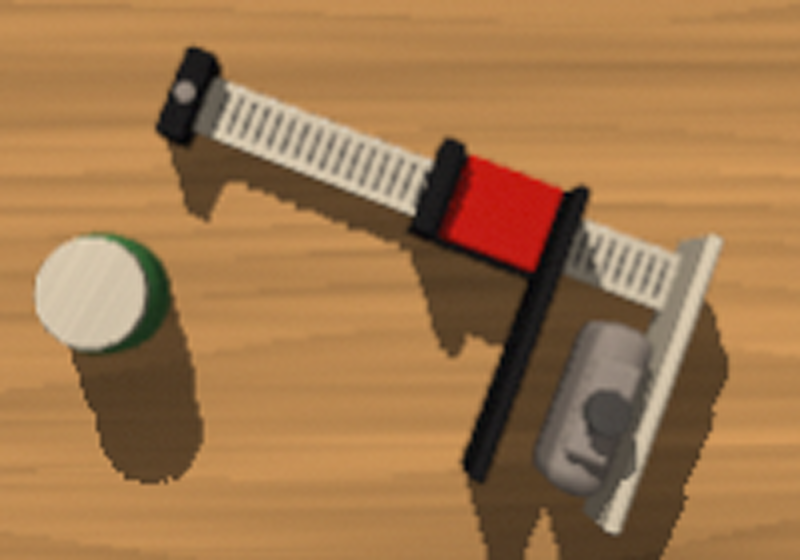

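drive_tool --xyz '[[0, 0, 0], [0, 0, 0], [0, 0, 0], [0, 0, 0], [0, 0, 0]]' --dr '[[0, 0, 0.124], [0, 0, 0.124], [0, 0, 0.124], [0, 0, 0.124], [0, 0, 0.124]]' --claw '[1, 1, 1, 1, 1]' --grip_force 40

```text
t: 0.52
eef_pos: [0.1595, 0.4737, 0.2124]
orientation: [0.458, 0.889, -0.0, 0.0]
ft_force: [0.3, 0.0, -0.2]
width: 0.296
```

drive_tool --xyz '[[0, 0, 0], [0, 0, 0], [0, 0, 0], [0, 0, 0], [0, 0, 0]]' --dr '[[0, 0, 0.124], [0, 0, 0.124], [0, 0, 0.124], [0, 0, 0.124], [0, 0, 0.124]]' --claw '[1, 1, 1, 1, 1]'

```text
t: 0.93
eef_pos: [0.1595, 0.4736, 0.2124]
orientation: [0.707, 0.707, -0.0, 0.0]
ft_force: [-0.6, 0.3, 0.3]
width: -0.001
```

drive_tool --xyz '[[0, 0, 0], [0, 0, 0], [0, 0, 0], [0, 0, 0]]' --dr '[[0, 0, 0.124], [0, 0, 0.124], [0, 0, 0.124], [0, 0, 0.012]]' --claw '[1, 1, 1, 1]'

```text
t: 1.27
eef_pos: [0.1728, 0.4688, 0.2124]
orientation: [0.821, 0.57, -0.004, -0.005]
ft_force: [-0.2, 0.2, -0.7]
width: -0.003
```

```bash
cat > go.py <<'E'
from h import *
import sys
s=bot.state();M=R.from_quat(s["orientation"]).as_matrix()
print(s["t"],s["qpos"].round(3) if hasattr(s["qpos"],"round") else s["qpos"],np.round(s["eef_pos"],4),s["width"],"F",np.round(s["ft_force"],2))
print("tool x",M[:,0].round(3),"head y",np.degrees(np.arctan2(M[1,1],M[0,1])),"z",M[:,2].round(3))
if len(sys.argv)>3:
    t=np.array(list(map(float,sys.argv[1:4])));print("delta tool",(M.T@(t-s["eef_pos"])).round(4))
E
python3 go.py .5228 -.0457 .212
```

```text
1.2667 [ 1.21   0.213 -0.035  1.324  0.012  3.138] [0.1728 0.4688 0.2124] -0.00250394577593843 F [-0.23  0.24 -0.68]
tool x [ 0.349  0.937 -0.001] head y -20.450929600557828 z [-0.011  0.003 -1.   ]
delta tool [-0.3597  0.5077 -0.0052]
```

drive_tool --xyz '[[-0.022, 0.032, 0], [-0.022, 0.032, 0], [-0.022, 0.032, 0], [-0.022, 0.032, 0], [-0.022, 0.032, 0]]' --dr '[[0, 0, 0], [0, 0, 0], [0, 0, 0], [0, 0, 0], [0, 0, 0]]' --claw '[1, 1, 1, 1, 1]'

```text
t: 1.68
eef_pos: [0.2839, 0.3083, 0.2108]
orientation: [0.822, 0.57, -0.003, -0.005]
ft_force: [1.9, 0.6, 0.3]
width: -0.002
```

drive_tool --xyz '[[-0.022, 0.032, 0], [-0.022, 0.032, 0], [-0.022, 0.032, 0], [-0.022, 0.032, 0], [-0.022, 0.032, 0]]' --dr '[[0, 0, 0], [0, 0, 0], [0, 0, 0], [0, 0, 0], [0, 0, 0]]' --claw '[1, 1, 1, 1, 1]'

```text
t: 2.1
eef_pos: [0.3953, 0.149, 0.2091]
orientation: [0.822, 0.569, -0.003, -0.005]
ft_force: [0.4, 1.4, 0.6]
width: 0.001
```

```bash
python3 go.py .5228 -.0457 .212
```

```text
2.1 [ 0.355  0.063 -0.219  1.298  0.007  2.285] [0.3953 0.149  0.2091] 0.001368101532234964 F [0.44 1.41 0.61]
tool x [ 0.352  0.936 -0.   ] head y -20.589671543288492 z [-0.011  0.004 -1.   ]
delta tool [-0.1374  0.1878 -0.005 ]
```

drive_tool --xyz '[[-0.023, 0.031, 0], [-0.023, 0.031, 0], [-0.023, 0.031, 0], [-0.023, 0.031, 0], [-0.023, 0.031, 0]]' --dr '[[0, 0, 0.006], [0, 0, 0.006], [0, 0, 0.006], [0, 0, 0.006], [0, 0, 0]]' --claw '[1, 1, 1, 1, 1]'

```text
t: 2.52
eef_pos: [0.4981, -0.0145, 0.2072]
orientation: [0.829, 0.559, -0.003, -0.005]
ft_force: [0.5, 1.4, -0.3]
width: -0.003
```

drive_tool --xyz '[[-0.02, 0.029, 0], [0, 0, 0], [0, 0, 0]]' --dr '[[0, 0, 0], [0, 0, 0], [0, 0, 0]]' --claw '[1, 1, 1]'

```text
t: 2.77
eef_pos: [0.5172, -0.0432, 0.2063]
orientation: [0.83, 0.558, -0.004, -0.005]
ft_force: [-0.5, -0.4, -0.8]
width: -0.003
```

```bash
python3 go.py .5228 -.0457 .11; python3 - <<'E'
from h import *
for n in("wrist","scene"):
    p,d,K,D,T=cam(n)
    if n=="scene": p=cv2.resize(p[120:270,120:320],None,fx=4,fy=4,interpolation=cv2.INTER_CUBIC)
    save(n+"1",p)
    if n=="wrist":np.savez("wrist1.npz",p=p,X=cloud(d,K,D,T))
E
```

```text
2.7667 [-0.085  0.266  0.017  1.335  0.003  1.871] [ 0.5172 -0.0432  0.2063] -0.0033699682537157954 F [-0.54 -0.44 -0.76]
tool x [ 0.376  0.926 -0.001] head y -22.11189476559874 z [-0.012  0.004 -1.   ]
delta tool [-0.0001  0.0074  0.0962]
```

View pics/wrist1.png

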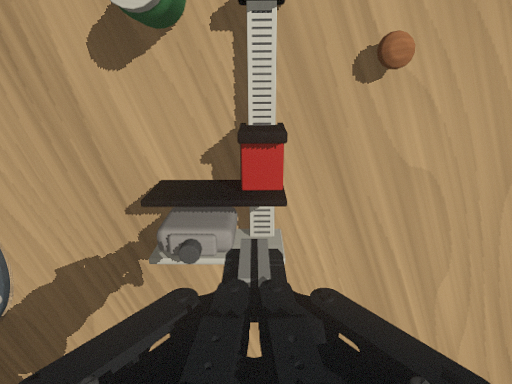

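View pics/scene1.png

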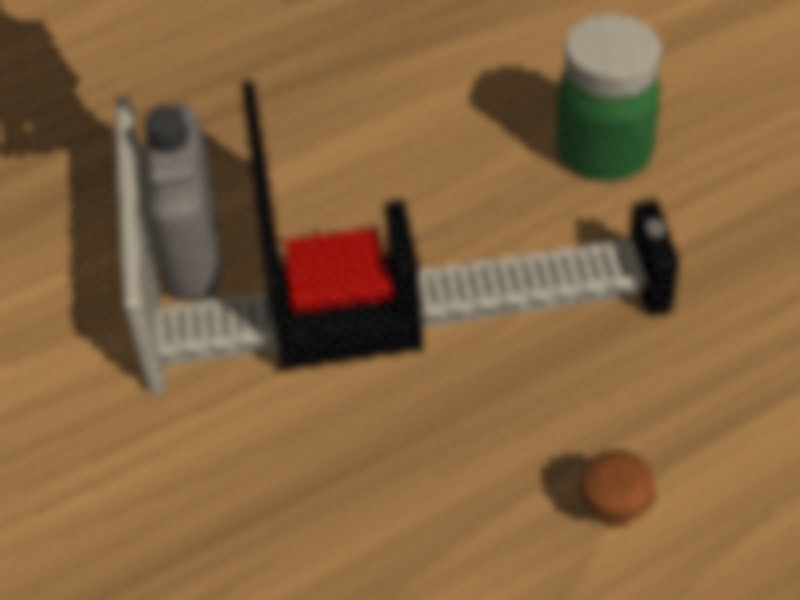

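The wrist view shows the bar vertical at column 262, so the tool is well aligned. The red pad is at (262,166), the tin stands clear behind the jaw plate, and nothing has moved. I'll cross-check the pad centre.

```bash
python3 - <<'E'
from h import *
A=np.load("wrist1.npz");p=A["p"].astype(int);X=A["X"]
m=(p[...,0]>150)&(p[...,1]<60)&(p[...,2]<60)&(X[...,2]>.04)&(X[...,2]<.065)
P=X[m];print(m.sum(),np.median(P,0),cv2.minAreaRect(P[:,:2].astype(np.float32)*1000))
print("cheek",X[131,262],"platetop",X[200,262], "stop",X[2,262])
E
```

```text
1684 [ 0.52399465 -0.04543619  0.05622809] ((523.9895629882812, -44.498023986816406), (47.56764602661133, 41.512351989746094), 69.5527114868164)
cheek [ 0.53842052 -0.00757544  0.06993426] platetop [ 0.51298883 -0.071577    0.0734913 ] stop [0.58306775 0.10322732 0.02322744]
```

drive_tool --xyz '[[0.001, 0.009, 0.034], [0, 0, 0.034], [0, 0, 0.034], [0, 0, 0.02], [0, 0, 0]]' --dr '[[0, 0, 0], [0, 0, 0], [0, 0, 0], [0, 0, 0], [0, 0, 0]]' --claw '[1, 1, 1, 1, 1]'

```text
t: 3.28
eef_pos: [0.5211, -0.0423, 0.0813]
orientation: [0.828, 0.56, -0.006, -0.007]
ft_force: [-1.2, 0.2, -0.4]
width: 0.002
```

```bash
python3 go.py .5234 -.0452 .060
```

```text
3.2833 [-0.083  0.337 -0.209  1.043  0.003  1.869] [ 0.5211 -0.0423  0.0813] 0.0019527116606528655 F [-1.2   0.22 -0.39]
tool x [ 0.372  0.928 -0.002] head y -21.833436459713077 z [-0.017  0.004 -1.   ]
delta tool [-0.0018  0.0036  0.0212]
```

drive_tool --xyz '[[-0.001, 0.003, 0.004], [0, 0, 0.004], [0, 0, 0]]' --dr '[[0, 0, 0], [0, 0, 0], [0, 0, 0]]' --claw '[1, 1, 1]'

```text
t: 3.53
eef_pos: [0.5274, -0.0456, 0.0778]
orientation: [0.829, 0.56, -0.003, -0.004]
ft_force: [0.4, -0.6, 0.3]
width: -0.001
```

drive_tool --xyz '[[0, 0, 0.003], [0, 0, 0.003], [0, 0, 0]]' --dr '[[0, 0, 0], [0, 0, 0], [0, 0, 0]]' --claw '[1, 1, 1]'

```text
t: 3.78
eef_pos: [0.5266, -0.0458, 0.0708]
orientation: [0.829, 0.56, -0.003, -0.005]
ft_force: [-0.7, -0.7, -0.2]
width: -0.001
```

drive_tool --xyz '[[0, 0, 0.003], [0, 0, 0], [0, 0, 0]]' --dr '[[0, 0, 0], [0, 0, 0], [0, 0, 0]]' --claw '[1, 1, 1]'

```text
t: 4.03
eef_pos: [0.5264, -0.0458, 0.0678]
orientation: [0.829, 0.56, -0.003, -0.005]
ft_force: [0.3, -0.3, 0.0]
width: 0.003
```

```bash
python3 go.py .5234 -.0452 .060
```

```text
4.0333 [-0.089  0.353 -0.222  1.008  0.003  1.865] [ 0.5264 -0.0458  0.0678] 0.002647933345631948 F [ 0.31 -0.26  0.05]
tool x [ 0.373  0.928 -0.001] head y -21.925513667198185 z [-0.011  0.004 -1.   ]
delta tool [-0.0006 -0.003   0.0078]
```

drive_tool --xyz '[[0, -0.002, 0.002], [0, 0, 0], [0, 0, 0]]' --dr '[[0, 0, 0], [0, 0, 0], [0, 0, 0]]' --claw '[1, 1, 1]'

```text
t: 4.28
eef_pos: [0.5245, -0.045, 0.0658]
orientation: [0.829, 0.56, -0.003, -0.005]
ft_force: [1.0, -0.1, 0.9]
width: -0.002
```

drive_tool --xyz '[[0, 0, 0.002], [0, 0, 0], [0, 0, 0]]' --dr '[[0, 0, 0], [0, 0, 0], [0, 0, 0]]' --claw '[1, 1, 1]'

```text
t: 4.53
eef_pos: [0.5246, -0.0451, 0.0638]
orientation: [0.829, 0.56, -0.003, -0.005]
ft_force: [-0.2, -0.7, 0.1]
width: -0.004
```

drive_tool --xyz '[[0, 0, 0.002], [0, 0, 0], [0, 0, 0]]' --dr '[[0, 0, 0], [0, 0, 0], [0, 0, 0]]' --claw '[1, 1, 1]'

```text
t: 4.78
eef_pos: [0.5245, -0.045, 0.0617]
orientation: [0.829, 0.56, -0.004, -0.005]
ft_force: [0.5, 0.2, 0.3]
width: 0.002
```

```bash
python3 go.py .5234 -.0452 .060; python3 - <<'E'
from h import *
for n in("scene",):
    p,d,K,D,T=cam(n)
    if n=="scene": p=cv2.resize(p[120:220,120:320],None,fx=4,fy=4,interpolation=cv2.INTER_CUBIC)
    save(n+"2",p)
E
```

```text
4.7833 [-0.088  0.354 -0.237  0.992  0.003  1.866] [ 0.5245 -0.045   0.0617] 0.0020379781060625686 F [0.48 0.24 0.27]
tool x [ 0.373  0.928 -0.001] head y -21.922886830926085 z [-0.011  0.004 -1.   ]
delta tool [-0.0006 -0.001   0.0018]
```

View pics/scene2.png

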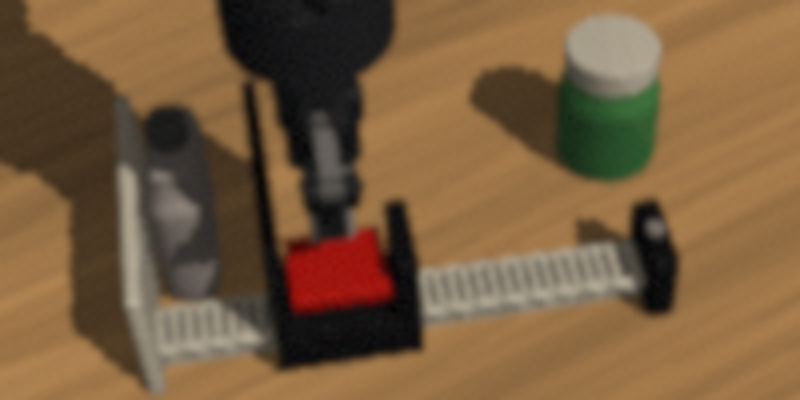

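The fingertip in the scene crop ends at about (330,235), at the pad's far edge, although the pose puts it over the centre. I'll measure where the tip really is.

```bash
python3 - <<'E'
from h import *
p,d,K,D,T=cam("scene");X=cloud(d,K,D,T)
for cv in range(160,196,2):
    print(cv,[ (X[cv,cu]*1000).round(0).astype(int).tolist()+p[cv,cu].tolist()[:2] for cu in (199,202,205)])
E
```

```text
160 [[569, -67, 177, 75, 72], [571, -63, 177, 102, 96], [543, -44, 143, 55, 52]]
162 [[569, -68, 173, 64, 61], [574, -64, 175, 102, 95], [568, -56, 166, 80, 77]]
164 [[572, -70, 172, 56, 55], [577, -66, 174, 85, 82], [578, -61, 172, 66, 64]]
166 [[578, -73, 174, 52, 50], [578, -67, 171, 86, 82], [582, -64, 172, 74, 71]]
168 [[579, -74, 171, 49, 47], [581, -69, 170, 72, 71], [583, -64, 169, 63, 60]]
170 [[578, -74, 165, 30, 30], [580, -69, 163, 45, 43], [577, -62, 157, 38, 36]]
172 [[551, -62, 128, 22, 21], [536, -50, 108, 15, 14], [539, -45, 109, 36, 34]]
174 [[533, -56, 104, 34, 32], [534, -50, 101, 18, 19], [539, -46, 103, 38, 35]]
176 [[535, -57, 100, 44, 42], [532, -49, 93, 22, 22], [539, -46, 98, 33, 31]]
178 [[527, -54, 85, 54, 48], [535, -51, 91, 35, 26], [536, -45, 88, 52, 26]]
180 [[505, -45, 54, 77, 31], [509, -40, 54, 121, 26], [513, -36, 56, 134, 27]]
182 [[512, -49, 56, 135, 17], [514, -43, 55, 157, 20], [518, -38, 56, 158, 19]]
184 [[516, -51, 56, 158, 20], [519, -45, 54, 157, 19], [524, -41, 57, 158, 17]]
186 [[520, -53, 55, 156, 18], [524, -49, 56, 159, 21], [528, -43, 56, 160, 24]]
188 [[527, -57, 57, 158, 20], [529, -51, 56, 159, 21], [531, -46, 54, 159, 20]]
190 [[531, -59, 56, 158, 18], [533, -53, 55, 159, 20], [536, -48, 54, 159, 21]]
192 [[534, -61, 55, 159, 21], [538, -56, 55, 164, 22], [541, -51, 55, 161, 20]]
194 [[539, -63, 55, 157, 21], [542, -58, 54, 156, 19], [543, -52, 51, 152, 22]]
```

```bash
python3 - <<'E'
from h import *
A=np.load("wrist1.npz");X=A["X"]
print("t2.77 eef z .2063")
for v in range(230,300,5): print(v,[(X[v,u]*1000).round(0).astype(int).tolist() for u in (235,246,255,262,275)])
p,d,K,D,T=cam("wrist");X=cloud(d,K,D,T);save("wrist3",p)
print("now")
for v in range(200,300,5): print(v,[(X[v,u]*1000).round(0).astype(int).tolist() for u in (235,246,255,262,275)])
for n in("top",):
    p,d,K,D,T=cam(n);X=cloud(d,K,D,T)
    save("top3",cv2.resize(p[170:310,160:360],None,fx=4,fy=4))
E
```

```text
t2.77 eef z .2063
230 [[466, -106, 42], [470, -127, 6], [484, -123, 24], [492, -126, 23], [504, -141, 6]]
235 [[458, -122, 20], [470, -127, 21], [481, -129, 23], [490, -132, 24], [504, -140, 21]]
240 [[458, -123, 32], [519, -31, 231], [522, -34, 229], [526, -35, 230], [503, -140, 34]]
245 [[459, -123, 45], [519, -32, 236], [522, -33, 235], [526, -35, 235], [503, -140, 45]]
250 [[512, -33, 233], [519, -32, 240], [523, -33, 240], [526, -34, 241], [530, -41, 233]]
255 [[512, -34, 238], [519, -32, 244], [522, -34, 244], [526, -34, 246], [530, -40, 239]]
260 [[513, -33, 243], [519, -32, 248], [522, -34, 248], [525, -35, 248], [530, -40, 242]]
265 [[513, -34, 246], [519, -32, 253], [523, -33, 253], [525, -35, 253], [529, -40, 246]]
270 [[514, -33, 253], [519, -32, 256], [523, -33, 257], [526, -34, 258], [529, -40, 251]]
275 [[513, -34, 255], [519, -32, 260], [523, -33, 260], [525, -34, 260], [529, -40, 254]]
280 [[516, -29, 266], [519, -32, 263], [523, -34, 263], [525, -35, 263], [531, -34, 267]]
285 [[517, -29, 269], [520, -32, 267], [522, -36, 263], [526, -33, 268], [531, -34, 270]]
290 
[... 1219 characters left out ...]
8], [526, -34, 104], [530, -35, 105], [533, -36, 104], [537, -42, 98]]
265 [[520, -35, 103], [527, -34, 109], [530, -35, 109], [533, -36, 108], [537, -42, 103]]
270 [[520, -35, 107], [527, -33, 114], [530, -36, 112], [533, -36, 112], [537, -42, 107]]
275 [[521, -35, 110], [527, -34, 115], [530, -35, 115], [533, -36, 116], [537, -42, 110]]
280 [[523, -31, 121], [527, -34, 118], [530, -36, 118], [532, -37, 118], [538, -36, 122]]
285 [[524, -30, 126], [527, -33, 124], [529, -39, 117], [533, -35, 124], [538, -36, 126]]
290 [[524, -31, 128], [527, -33, 126], [528, -40, 118], [533, -34, 128], [538, -36, 127]]
295 [[524, -31, 131], [528, -32, 131], [527, -43, 118], [533, -35, 130], [537, -37, 130]]
```

View pics/wrist3.png

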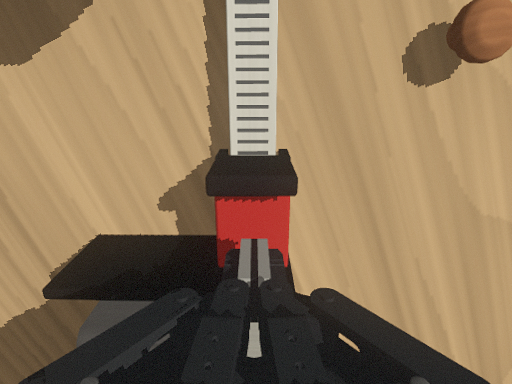

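Both cameras agree: the fingertips are at z≈86 mm and the pad at 56 mm, while the reported TCP z is 62 mm. The tips therefore stand about 38 mm higher than the interface text says, and laterally they are centred. The force reading fits this, since there has been no contact. I'll keep descending, trusting the cameras and the force.

drive_tool --xyz '[[0, 0, 0.008], [0, 0, 0.008], [0, -0.001, 0.008], [0, 0, 0], [0, 0, 0]]' --dr '[[0, 0, 0], [0, 0, 0], [0, 0, 0], [0, 0, 0], [0, 0, 0]]' --claw '[1, 1, 1, 1, 1]'

```text
t: 5.4
eef_pos: [0.5228, -0.0445, 0.0373]
orientation: [0.829, 0.56, -0.004, -0.005]
ft_force: [-2.3, 0.2, 2.2]
width: -0.001
```

```bash
python3 go.py .5234 -.0452 .022; python3 - <<'E'
from h import *
p,d,K,D,T=cam("scene")
p=cv2.resize(p[120:220,120:320],None,fx=4,fy=4,interpolation=cv2.INTER_CUBIC)
save("scene4",p)
p,d,K,D,T=cam("wrist");X=cloud(d,K,D,T);save("wrist4",p)
for v in (225,235,242,245,250): print(v,[(X[v,u]*1000).round(0).astype(int).tolist() for u in (235,246,255,262,275)])
E
```

```text
5.4 [-0.087  0.374 -0.276  0.934  0.003  1.867] [ 0.5228 -0.0445  0.0373] -0.0013584144533529763 F [-2.26  0.24  2.21]
tool x [ 0.373  0.928 -0.001] head y -21.923251770711392 z [-0.012  0.004 -1.   ]
delta tool [-0.0004  0.001   0.0152]
225 [[521, -26, 56], [526, -28, 55], [530, -30, 56], [534, -30, 57], [540, -33, 57]]
235 [[519, -31, 57], [524, -32, 58], [528, -35, 56], [532, -36, 56], [538, -39, 56]]
242 [[517, -35, 56], [524, -33, 64], [528, -35, 64], [532, -36, 64], [536, -42, 56]]
245 [[516, -36, 56], [524, -33, 66], [528, -35, 67], [531, -36, 67], [536, -44, 56]]
250 [[518, -35, 65], [525, -33, 72], [528, -35, 71], [532, -36, 72], [536, -42, 65]]
```

View pics/scene4.png

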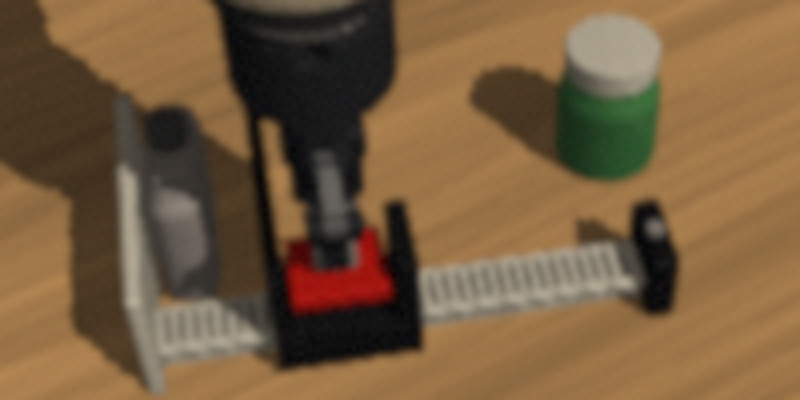

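The finger is now just above the pad, in line with its centre (about (335,265) in the crop), and nothing has been disturbed. I'll press in small steps and watch the force.

drive_tool --xyz '[[0, 0, 0.003], [0, 0, 0], [0, 0, 0]]' --dr '[[0, 0, 0], [0, 0, 0], [0, 0, 0]]' --claw '[1, 1, 1]'

```text
t: 5.75
eef_pos: [0.5237, -0.0446, 0.035]
orientation: [0.829, 0.56, -0.003, -0.004]
ft_force: [-0.6, 0.4, 3.1]
width: -0.0
```

drive_tool --xyz '[[0, 0, 0.003], [0, 0, 0], [0, 0, 0]]' --dr '[[0, 0, 0], [0, 0, 0], [0, 0, 0]]' --claw '[1, 1, 1]'

```text
t: 6.0
eef_pos: [0.5236, -0.0446, 0.0319]
orientation: [0.829, 0.56, -0.003, -0.005]
ft_force: [0.2, 0.1, 5.1]
width: 0.004
```

drive_tool --xyz '[[0, 0, 0.003], [0, 0, 0], [0, 0, 0]]' --dr '[[0, 0, 0], [0, 0, 0], [0, 0, 0]]' --claw '[1, 1, 1]'

```text
t: 6.25
eef_pos: [0.5236, -0.0446, 0.0291]
orientation: [0.829, 0.56, -0.003, -0.004]
ft_force: [-0.2, 0.8, 6.0]
width: -0.002
```

```bash
python3 go.py .5234 -.0452 .022; python3 - <<'E'
from h import *
p,d,K,D,T=cam("wrist");X=cloud(d,K,D,T);save("wrist5",p)
for v in (205,225,235,242,245,250): print(v,[(X[v,u]*1000).round(0).astype(int).tolist() for u in (225,235,246,255,262,275)])
E
```

```text
6.25 [-0.087  0.382 -0.287  0.913  0.003  1.867] [ 0.5236 -0.0446  0.0291] -0.001882342028413034 F [-0.17  0.79  5.97]
tool x [ 0.373  0.928 -0.   ] head y -21.921616766773663 z [-0.01   0.004 -1.   ]
delta tool [-0.0007  0.0001  0.0071]
205 [[527, -6, 71], [531, -7, 72], [535, -9, 72], [539, -10, 72], [541, -12, 72], [546, -13, 72]]
225 [[517, -24, 48], [522, -25, 49], [527, -27, 49], [531, -29, 48], [534, -30, 49], [540, -34, 46]]
235 [[514, -29, 48], [519, -31, 48], [525, -33, 49], [529, -35, 48], [532, -36, 48], [538, -38, 48]]
242 [[513, -33, 48], [518, -35, 48], [525, -33, 55], [529, -35, 55], [532, -36, 55], [537, -42, 49]]
245 [[513, -34, 49], [517, -37, 47], [525, -33, 58], [529, -35, 58], [532, -36, 58], [536, -44, 48]]
250 [[511, -37, 48], [518, -35, 56], [525, -33, 63], [529, -35, 63], [532, -36, 62], [536, -42, 55]]
```

The pad is at 48 mm, so the release is about 8 mm down, and 6 N agrees with the spring. I'll press 1.5 mm more and push along tool +x.

drive_tool --xyz '[[0, 0, 0.0015], [0, 0, 0], [0.007, 0, 0], [0.007, 0, 0], [0, 0, 0]]' --dr '[[0, 0, 0], [0, 0, 0], [0, 0, 0], [0, 0, 0], [0, 0, 0]]' --claw '[1, 1, 1, 1, 1]'

```text
t: 6.72
eef_pos: [0.529, -0.031, 0.0276]
orientation: [0.829, 0.56, -0.003, -0.004]
ft_force: [0.2, 0.1, 5.5]
width: -0.0
```

drive_tool --xyz '[[0.004, 0, 0], [0.004, 0, 0], [0.006, 0, 0], [0.006, 0, 0], [0, 0, 0]]' --dr '[[0, 0, 0], [0, 0, 0], [0, 0, 0], [0, 0, 0], [0, 0, 0]]' --claw '[1, 1, 1, 1, 1]'

```text
t: 7.13
eef_pos: [0.5364, -0.0125, 0.0276]
orientation: [0.829, 0.56, -0.003, -0.004]
ft_force: [-0.5, 0.3, 7.3]
width: 0.002
```

```bash
python3 go.py .5756 .0846 .022; python3 - <<'E'
from h import *
p,d,K,D,T=cam("wrist");X=cloud(d,K,D,T);save("wrist6",p)
for v in (205,225,235,242,245,250): print(v,[(X[v,u]*1000).round(0).astype(int).tolist() for u in (225,235,246,255,262,275)])
E
```

```text
7.1333 [-0.025  0.403 -0.258  0.92   0.003  1.928] [ 0.5364 -0.0125  0.0276] 0.0023657574998518756 F [-0.48  0.32  7.26]
tool x [ 0.373  0.928 -0.001] head y -21.899189865525265 z [-0.011  0.004 -1.   ]
delta tool [0.1047 0.0003 0.0055]
205 [[540, 26, 71], [544, 25, 71], [548, 23, 70], [551, 22, 71], [554, 21, 71], [559, 19, 71]]
225 [[529, 8, 46], [534, 6, 46], [539, 5, 47], [544, 3, 46], [547, 2, 48], [553, -1, 46]]
235 [[527, 3, 46], [532, 2, 48], [537, 0, 48], [541, -3, 46], [545, -3, 47], [551, -7, 46]]
242 [[526, 0, 47], [530, -3, 46], [538, -1, 54], [542, -2, 55], [545, -4, 54], [550, -10, 46]]
245 [[525, -2, 46], [530, -4, 47], [537, -1, 56], [542, -3, 56], [545, -4, 56], [549, -11, 47]]
250 [[524, -5, 47], [531, -3, 54], [538, -1, 62], [542, -3, 61], [545, -4, 61], [549, -10, 54]]
```

View pics/wrist6.png

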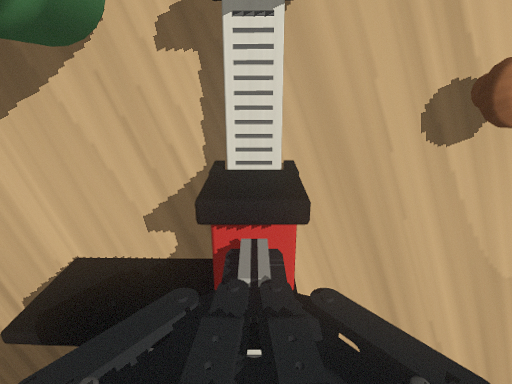

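The jaw is moving with the finger and the pad is held at about 46.5 mm (release ≈ 9.5 mm). The jar (top left) and knob (right) are clear, so I'll keep pushing.

drive_tool --xyz '[[0.008, 0, 0], [0.008, 0, 0], [0.008, 0, 0], [0.008, 0, 0], [0.008, 0, 0]]' --dr '[[0, 0, 0], [0, 0, 0], [0, 0, 0], [0, 0, 0], [0, 0, 0]]' --claw '[1, 1, 1, 1, 1]'

```text
t: 7.6
eef_pos: [0.5509, 0.0241, 0.0275]
orientation: [0.829, 0.56, -0.004, -0.004]
ft_force: [-1.6, -3.6, 5.3]
width: 0.002
```

drive_tool --xyz '[[0.008, 0, 0], [0.008, 0, 0], [0.008, 0, 0], [0.008, 0, 0], [0, 0, 0]]' --dr '[[0, 0, 0], [0, 0, 0], [0, 0, 0], [0, 0, 0], [0, 0, 0]]' --claw '[1, 1, 1, 1, 1]'

```text
t: 8.02
eef_pos: [0.5631, 0.0548, 0.0274]
orientation: [0.828, 0.56, -0.003, -0.005]
ft_force: [-1.4, 3.2, 4.8]
width: -0.001
```

```bash
python3 go.py .5756 .0846 .022; python3 - <<'E'
from h import *
p,d,K,D,T=cam("wrist");X=cloud(d,K,D,T);save("wrist7",p)
for v in (205,225,235,242,245,250): print(v,[(X[v,u]*1000).round(0).astype(int).tolist() for u in (225,235,246,255,262,275)])
E
```

```text
8.0167 [ 0.094  0.457 -0.175  0.95   0.005  2.047] [0.5631 0.0548 0.0274] -0.0009322328567375915 F [-1.38  3.19  4.82]
tool x [ 0.373  0.928 -0.   ] head y -21.879184598221258 z [-0.011  0.004 -1.   ]
delta tool [0.0323 0.0005 0.0054]
205 [[567, 94, 71], [571, 92, 71], [575, 90, 71], [578, 89, 72], [581, 88, 71], [586, 86, 72]]
225 [[563, 86, 71], [567, 84, 71], [571, 82, 71], [575, 81, 71], [578, 80, 70], [583, 78, 71]]
235 [[554, 70, 46], [559, 68, 46], [564, 67, 47], [568, 65, 47], [572, 63, 46], [578, 61, 46]]
242 [[552, 67, 46], [557, 65, 46], [564, 66, 54], [568, 65, 54], [572, 64, 54], [576, 58, 47]]
245 [[552, 65, 46], [557, 63, 46], [564, 66, 56], [568, 65, 57], [572, 64, 57], [576, 56, 46]]
250 [[551, 63, 47], [558, 65, 56], [564, 66, 61], [569, 65, 62], [571, 63, 61], [576, 58, 55]]
```

View pics/wrist7.png

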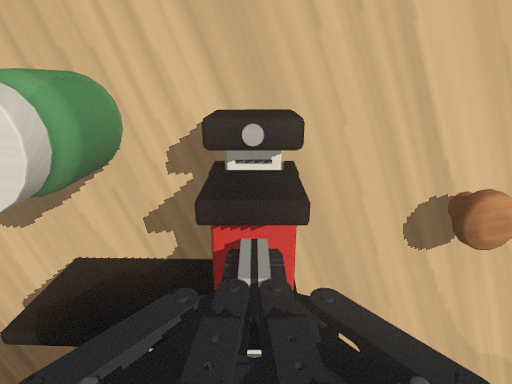

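The cheek keeps the same place relative to the finger, and the remaining gap to the end stop is a couple of centimetres. I'll continue more slowly.

drive_tool --xyz '[[0.006, 0, 0], [0.005, 0, 0], [0.004, 0, 0], [0.003, 0, 0], [0, 0, 0]]' --dr '[[0, 0, 0], [0, 0, 0], [0, 0, 0], [0, 0, 0], [0, 0, 0]]' --claw '[1, 1, 1, 1, 1]'

```text
t: 8.48
eef_pos: [0.5695, 0.0705, 0.0274]
orientation: [0.829, 0.56, -0.004, -0.004]
ft_force: [-0.3, -2.3, 6.5]
width: -0.0
```

drive_tool --xyz '[[0.003, 0, 0], [0.003, 0, 0], [0, 0, 0]]' --dr '[[0, 0, 0], [0, 0, 0], [0, 0, 0]]' --claw '[1, 1, 1]'

```text
t: 8.73
eef_pos: [0.5718, 0.0759, 0.0274]
orientation: [0.829, 0.56, -0.004, -0.004]
ft_force: [-1.2, -2.6, 5.7]
width: 0.002
```

```bash
python3 go.py .5756 .0846 .022; python3 - <<'E'
from h import *
p,d,K,D,T=cam("wrist");X=cloud(d,K,D,T);save("wrist8",p)
E
```

```text
8.7333 [ 0.129  0.477 -0.142  0.963  0.004  2.083] [0.5718 0.0759 0.0274] 0.0019450856387754714 F [-1.18 -2.55  5.74]
tool x [ 0.373  0.928 -0.001] head y -21.92922936292531 z [-0.011  0.003 -1.   ]
delta tool [0.0095 0.0004 0.0054]
```

View pics/wrist8.png

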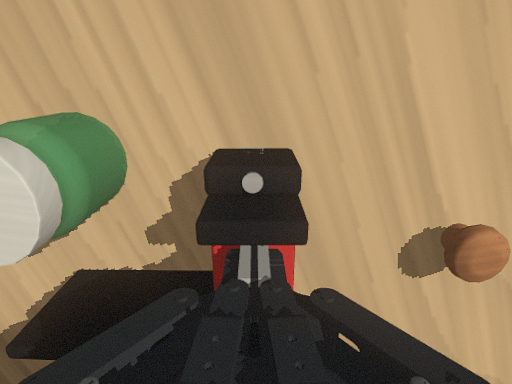

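The cheek now looks close against the end stop (rows 190–195). I'll confirm by pushing until the force rises.

drive_tool --xyz '[[0.003, 0, 0], [0.003, 0, 0], [0, 0, 0]]' --dr '[[0, 0, 0], [0, 0, 0], [0, 0, 0]]' --claw '[1, 1, 1]'

```text
t: 9.03
eef_pos: [0.574, 0.0815, 0.0274]
orientation: [0.829, 0.56, -0.004, -0.004]
ft_force: [-1.4, -2.4, 5.6]
width: -0.0
```

drive_tool --xyz '[[0.002, 0, 0], [0, 0, 0], [0, 0, 0]]' --dr '[[0, 0, 0], [0, 0, 0], [0, 0, 0]]' --claw '[1, 1, 1]'

```text
t: 9.28
eef_pos: [0.5745, 0.0826, 0.0274]
orientation: [0.829, 0.56, -0.004, -0.004]
ft_force: [-3.5, -7.4, 6.7]
width: 0.001
```

```bash
python3 go.py .5756 .0846 .022; python3 - <<'E'
from h import *
p,d,K,D,T=cam("top");X=cloud(d,K,D,T);save("top9",cv2.resize(p[170:310,160:360],None,fx=4,fy=4,interpolation=cv2.INTER_CUBIC))
p,d,K,D,T=cam("scene");save("scene9",cv2.resize(p[120:270,120:320],None,fx=4,fy=4,interpolation=cv2.INTER_CUBIC))
E
```

```text
9.2833 [ 0.141  0.484 -0.13   0.968  0.004  2.095] [0.5745 0.0826 0.0274] 0.0009585557358950384 F [-3.45 -7.42  6.71]
tool x [ 0.374  0.928 -0.002] head y -21.95134220407029 z [-0.011  0.002 -1.   ]
delta tool [0.0023 0.0004 0.0054]
```

View pics/scene9.png

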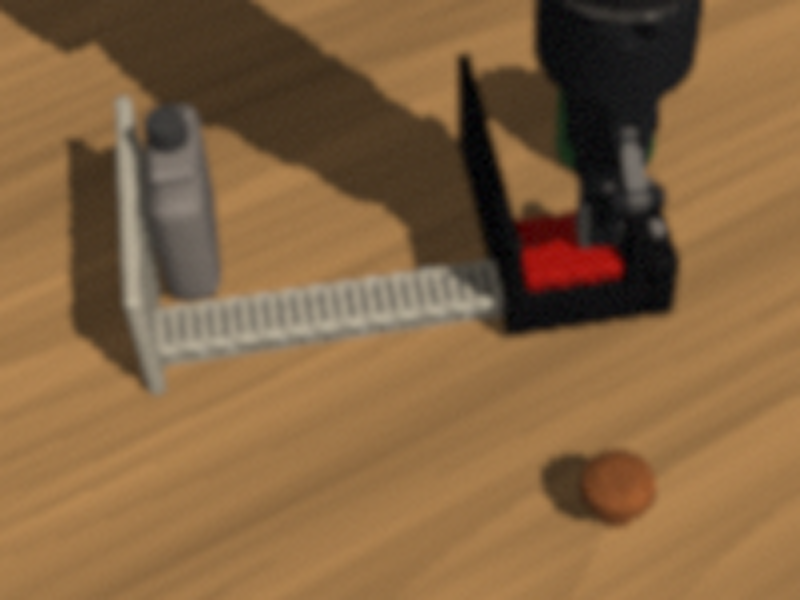

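drive_tool --xyz '[[0.002, 0, 0], [0.001, 0, 0], [0, 0, 0], [0, 0, 0]]' --dr '[[0, 0, 0], [0, 0, 0], [0, 0, 0], [0, 0, 0]]' --claw '[1, 1, 1, 1]'

```text
t: 9.72
eef_pos: [0.5744, 0.0827, 0.0273]
orientation: [0.829, 0.559, -0.006, -0.003]
ft_force: [-11.3, -26.5, 15.4]
width: 0.002
```

The force rose to 29 N with no further motion, so the jaw is against the hard stop. I'll unload the push and lift straight up.

drive_tool --xyz '[[-0.004, 0, 0], [0, 0, -0.01], [0, 0, -0.02], [0, 0, -0.03], [0, 0, -0.04]]' --dr '[[0, 0, 0], [0, 0, 0], [0, 0, 0], [0, 0, 0], [0, 0, 0]]' --claw '[1, 1, 1, 1, 1]'

```text
t: 10.13
eef_pos: [0.5737, 0.0821, 0.1269]
orientation: [0.829, 0.56, -0.005, -0.006]
ft_force: [0.5, 0.4, -0.7]
width: 0.0
```

drive_tool --xyz '[[0, 0, -0.04], [0, 0, -0.04], [-0.03, 0, 0], [-0.03, 0, 0], [-0.03, 0, 0]]' --dr '[[0, 0, 0], [0, 0, 0], [0, 0, 0], [0, 0, 0], [0, 0, 0]]' --claw '[1, 1, 1, 1, 1]'

```text
t: 10.55
eef_pos: [0.5426, -0.002, 0.2084]
orientation: [0.828, 0.56, -0.003, -0.004]
ft_force: [-0.1, -0.3, 0.3]
width: 0.0
```

drive_tool --xyz '[[-0.03, 0, 0], [0, 0, 0], [0, 0, 0], [0, 0, 0]]' --dr '[[0, 0, 0], [0, 0, 0], [0, 0, 0], [0, 0, 0]]' --claw '[1, 1, 1, 1]'

```text
t: 10.88
eef_pos: [0.5317, -0.0291, 0.2077]
orientation: [0.829, 0.56, -0.003, -0.005]
ft_force: [-0.6, 0.2, -0.0]
width: 0.003
```

```bash
python3 go.py; python3 - <<'E'
from h import *
p,d,K,D,T=cam("wrist");X=cloud(d,K,D,T);save("wrist10",p)
m=(p[...,0]>140)&(p[...,1]<60)&(p[...,2]<60)&(X[...,2]>.03)&(X[...,2]<.07)
print("wrist red",m.sum(),np.median(X[m],0))
p,d,K,D,T=cam("scene");X=cloud(d,K,D,T);save("scene10",cv2.resize(p[120:270,120:320],None,fx=4,fy=4,interpolation=cv2.INTER_CUBIC))
p=p.astype(int);m=(p[...,0]>140)&(p[...,1]<60)&(p[...,2]<60);print("scene red",m.sum(),np.median(X[m],0))
E
```

```text
10.8833 [-0.057  0.292  0.057  1.346  0.004  1.897] [ 0.5317 -0.0291  0.2077] 0.0029783329563510927 F [-0.59  0.16 -0.02]
tool x [ 0.374  0.928 -0.   ] head y -21.93753098063878 z [-0.011  0.004 -1.   ]
wrist red 2288 [0.56805755 0.06525021 0.05613643]
scene red 317 [0.57060168 0.06336221 0.05561211]
```

View pics/scene10.png

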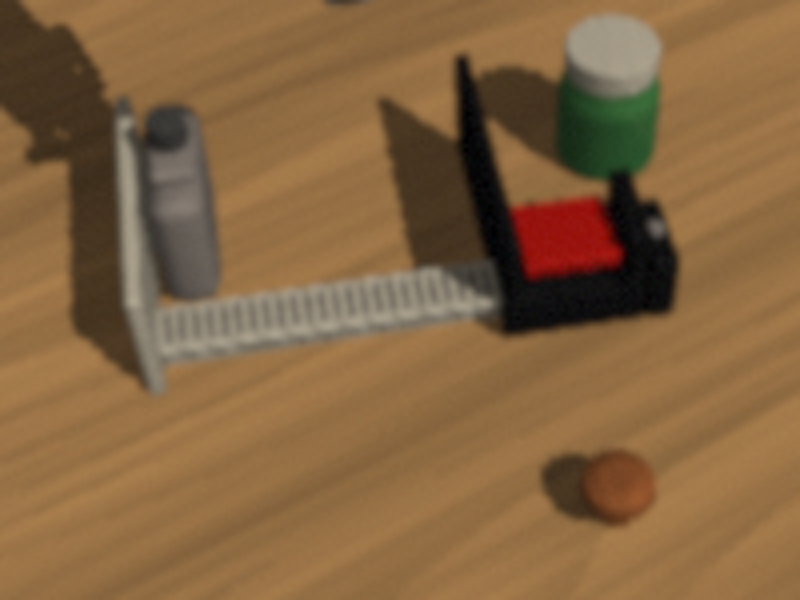

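View pics/wrist10.png

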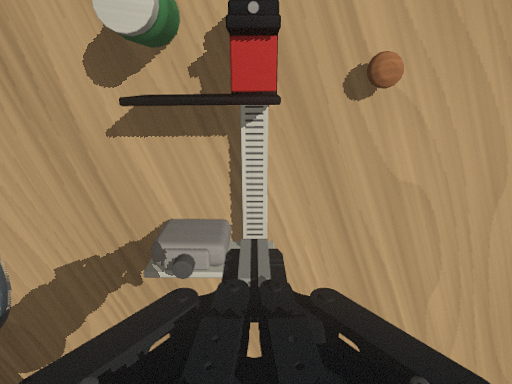

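The jaw sits flush against the end stop with no bar showing between them, and the pad is back at 56 mm. The tin (180,200), jar (610,95) and knob (618,487) are at the same pixels as before.

```bash
python3 -c "
from workcell import bot
print(bot.hand_in())"
```

```text
the job is handed in; nothing more can be done
None
```

The jaw is fully home against the black end stop, the red pad has sprung back up, and the arm is clear; the job is handed in at about 11 s of the 40 s allowed. No verdict was reported.

**What I did:** With the gripper shut, I pressed the red pad about 9–10 mm down. I held it there and pushed the jaw along the bar until the force rose to about 29 N along it with no further motion. Then I eased off and lifted straight up.

**Last checks:**
- **Jaw:** the pictures show no gap between the cheek and the end stop. The pad's centre moved about 120 mm, against about 123 mm estimated from the first picture.
- **Pad:** both cameras put its top at 56 mm, so it is fully up.
- **Tin, jar and knob:** they stand at the same pixels as at the start.
- **Robot:** the force reads about zero, so it touches nothing.

**What disagreed:** the fingertips sat about 24 mm behind the reported TCP instead of the stated 14 mm ahead, so the real tips were about 38 mm higher than the pose implied. Both cameras and the force reading showed this. I went down by camera and force instead of by the stated offset.

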